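Set the drilling depth on the bench drill

TASK

Help me set the drilling depth on the bench drill. Put the marked timber block on the drill's plywood table with its pencil line facing the robot, slide it along the fence under the drill head until it is fully home against the end stop and flat along the fence, and leave it there. Then pull the sprung feed handle down until the tip of the drill bit is level with the pencil line and finish while still holding the handle there, so that I can lock the depth stop; do not press the bit into the block, and leave the other things on the bench where they lie.

Things in the scene. Friction and masses are not known exactly. Their poses are not given: they have to be found in the camera images.
- block: The workpiece: loose planed light-timber block, 34 (x) x 180 (y) x 44 (z) mm, 0.10 to 0.20 kg, lying flat on the worktop to the left of the drill. Origin: centre of its underside; x across its width, y along its length, z up. Its -x long face (it faces the robot, within about 30 degrees, at the start) carries the pencil line.
- line_mark (a point): Point on the pencil line, on the block's front (-x) long face, 28 mm above the block's underside (16 mm below its top) and 15 mm from its right (-y) end; turns with the block. The line, 1.4 mm thick and dark, runs level round the front and both ends. With the block home this point is right behind the drill bit, 8 mm from the bit's axis.
- drill_press: Bench drill, fixed, yaw up to 0.12. Origin: on the worktop, below the bit; x to the rear, y left, z up. Plywood table: top 32 mm up, x -75 to +78, y -120 to +270 mm. Aluminium fence along y: front face at x = 42 mm, 16 mm high above the table. End stop (dark wood, 26 mm high; black knob behind it): left face at y = -15, x 12 to 42 mm. Column at x = 115 mm, 345 mm tall.
- seat (a point): Where the block's origin is when it is home: at x 25, y 75, z 32 mm in the drill_press frame, same axes as drill_press. Home means: block's back (+x) long face on the fence, its right (-y) end on the end stop. The block slides in from +y; the gap between fence and bit is 39 mm, and nothing else stands on the table to the left of the head.
- drill_head: Blue head with black belt cover, clamped on the column, overhanging the table; fixed, but its height differs from run to run (underside 172 to 190 mm above the worktop). Origin: on the bit axis, at the underside; axes as drill_press. It spans x -49 (front) to +237 mm (motor), y -46 to +46 (a depth-stop rod to +59), z 0 to 105 mm; the handle is on its right (-y) side.
- quill: Quill with chuck (33 mm thick) and drill bit, below the head: slides straight down out of the head, geared to the feed handle, 30 mm for each radian of the handle, at most 39 mm. Origin on the bit axis, at the head's underside when fully up.
- bit_tip (a point): Lower tip of the 6 mm drill bit. The bit hangs 34 mm below the chuck, 8 mm in front of the block's front face when the block is home; at the start its tip is 12 to 30 mm above the level that the pencil line has when the block is home.
- feed_lever: Feed handle on the head's right: three spokes with black ball knobs, 120 degrees apart, on a level axle along y. Origin: on the axle at the head's side (x 20, y -42, z 40 mm in drill_head); axes turn with it. Pulling the front knob to the robot and down turns it (up to 1.3 rad) and lowers the bit; a spring turns it back when let go: about 4 N at the knob at rest, 10 N at 1.2 rad.
- feed_knob (a point): Centre of the upper front ball knob (28 mm ball), the one to pull. It runs on a circle of 105 mm radius about the axle, in the drill's vertical x-z plane, 70 mm to the right of the head's side. At rest it is 46 degrees above level, forward of the axle: 73 mm in front of and 76 mm above the axle. The ball can be pinched from above across y, and may turn between the pads.
- combi_square: Bystander: combination square with a 300 mm steel rule, lying on the saw table at the far left (88 x 300 x 27 mm); origin at the centre of its underside.
- pencil: Bystander: yellow pencil, 110 mm, lying on the worktop in front of the drill; origin at its middle, underside.
- tape_measure: Bystander: yellow tape measure, 34 x 90 x 68 mm, on the worktop near the robot, right of the middle; origin at its underside.
- screw_tin: Bystander: open grey tin, 71 mm across, 56 mm tall, on the worktop at the right front; origin at the centre of its underside.

How it is judged (in metres and radians):
On the way:
1. the block lies home on the drill table: against the end stop and flat along the fence, pencil line to the front (x of block in the frame of seat between -0.003 and 0.003 m and y of block in the frame of seat between -0.003 and 0.003 m and z of block in the frame of seat below 0.003 m and angle between the x axis of block and the x axis of seat, either way round below 0.035 rad and horizontal distance between line_mark and bit_tip below 0.014 m), for 0.2 s.
At the end, for the whole second after the job is handed in: For the last second: block within 3 mm of home on fence and end stop, square within 2 degrees, line to the front, untouched by the robot; bit tip within 2.5 mm of the line's height; bit at rest, handle held by the fingers (over 2 N); nothing bears on quill, chuck or bit (all of step 1 and contact force between the arm and block below 0.5 N and z of bit_tip in the frame of line_mark between -0.0025 and 0.0025 m and contact force between the fingers and feed_lever above 2 N and linear speed of quill below 0.02 m/s and contact force between quill and anything else below 1 N); the arm keeps its last pose, push and grip.
It fails at once if the bit or chuck is pressed into the block (contact force between quill and block above 8 N).
It fails at once if another thing on the bench is shifted (distance of any of combi_square, pencil, tape_measure, screw_tin from where it was at the start of the episode above 0.03 m).
It also fails if it takes over 58 s, if anything falls off the work surface, if the arm or the gripper's body presses on something with over 40 N, if the wrist force passes 120 N, or if a joint passes its speed limit or range.

ROBOT

A 6-joint arm with a two-finger parallel gripper is mounted at the origin on a cart in front of the work surface, level with it; the furniture and walls round the work are solid. World frame = base frame: x ahead of the robot, y to its left, z up, the work surface at z = 0. Lengths are in m, angles in degrees, forces in N, time in s.
With the tool pointing down it reaches from about 0.325 to 0.85 m from the base axis. Payload 4.4 kg.
Tool frame: the origin (TCP) lies midway between the tips of the shut fingers; the grasp point (between the pads) lies 19 mm behind it (arm.hold_point_z is the distance from the TCP to the grasp point, in m); z points along the fingers, y is the line along which they close (so a half turn about z gives the same grasp; the last joint's range is limited). The gripper opens to 94 mm and grips with 3 to 60 N. Pads are 16 mm wide; open, the fingers measure 119 mm over their backs; the gripper's body (75 mm by 177 mm) begins 78 mm behind the grasp point.
Start: joints at [-72.336, 11.837, 88.321, -0, 79.842, -8.623], TCP at [0.255, -0.516, 0.205] pointing down, gripper open.
Joint ranges: [-156.59, 156.59], [-49.26, 127.26], [12.9, 141.05], [-63.56, 243.56], [4.71, 150.69], [-161.64, 161.64]. Speed limits (degrees/s): [159.86, 159.86, 180, 180, 180, 180].

INTERFACE

Orientations are given as a 3x3 rotation matrix whose columns are the frame's x, y, z axes.
In Python, from cell import arm gives the robot as it stands.
- The arm moves only by the tool servo_tool, never from a script. Its argument "series" is a list of rows, each an object with "dr": the turn, a rotation vector about the tool's x, y, z in units of 90 degrees (1.0 is 90 degrees), a list of three; "linear": the shift along the tool's x, y, z in units of 0.4 m (1.0 is 0.4 m), a list of three; "gripper": the opening, from 0 (shut) to 1 (fully open). A call has 1 to 10 rows; each row shifts and turns the commanded pose from where the row before left it, along the tool's axes as they then stand; what a row does not reach is not made up. A row lasts 1/12 s, in which the tool goes at most 41.7 mm and 7.16 degrees, less where a joint would pass 70% of its speed; a pose out of reach is approached as far as the arm can. A call with a number of a shift or a turn outside -1 to 1 is refused whole. A call with a gripper value outside its range is refused whole. The fingers move at their own pace and stop on an object; "force" is the grip in N (left out, the last holds). Time passes only in rows, so rows that do not move let the fingers close. It gives the time, the measured TCP pose, the force, the opening and the grip force at its end, in the units of the state.
- arm.sense(): the state, without advancing time (a new reading comes with each control period).
- arm.snapshot(name): name is "scene" or "top" or "wrist"; returns the picture (400x640x3 uint8, red, green, blue); there is no depth.
- arm.camera_info(name): a dict with "fx", "fy", "cx", "cy" (pixels), "T" (4x4, takes a point from camera to world coordinates); the wrist camera has in their place "mount" (4x4, takes a point from camera to tool coordinates, whose origin is the TCP and whose axes are the flange's). Camera axes: x right, y down, z forward; pixel columns grow to the right and rows downward; lengths in m; the calibration is good to about 2 mm. A picture is of the moment at which its call begins: read the wrist's pose just before it. camera_info takes no time and is no camera call.
- arm.finish_job(): hands the job in; it is judged then, once.
The state is a dict: "time": time; "joint_pos": joint angles; "qvel": joint speeds; "joint_torque": joint torques, N m; "tcp_pos": TCP position; "eef_rot": TCP orientation; "ft_force": force on the tool from outside, world axes, zero at the start; "moment": the same for the moment, N m; "width": finger opening in m; "grip_force": force on a finger pad.
Only numpy, scipy, OpenCV 4.12 (cv2) and the standard library are available. Lean on these libraries where they do the work, as an engineer would, in place of code of your own. Each camera call takes 0.05 s, during which the arm holds its last target. There are 200 camera calls.

## Working session

There is one attempt and no reset: what is moved stays moved. The work goes in short steps, Python scripts to look and compute and a tool call to move; the robot and the scene stay as the last step left them, time stands still between calls to the robot, and variables do not carry over. Pictures are saved under pics/ and viewed, at most 10 in all, crops included, and the job is handed in when it is done.

Besides the shell and the picture viewer there is one more tool, called as name(argument=value, ...), one argument or row to a line, values as JSON. servo_tool: Moves the arm, as the interface text tells. Shifts and turns lie within -1 to 1; 1 stands for 0.4 m of shift or 90 degrees of turn. Its arguments: {"type":"object","properties":{"series":{"type":"array"},"force":{"type":"number"}},"required":["series"]}

```bash
mkdir -p pics; ls; python3 - <<'E'
from cell import arm
import cv2,numpy as np
np.set_printoptions(precision=4,suppress=True)
for n in("scene","top"):
    cv2.imwrite(f"pics/{n}0.png",arm.snapshot(n)[:,:,::-1]); c=arm.camera_info(n); print(n,c["fx"],c["fy"],c["cx"],c["cy"]);print(c["T"])
print(arm.camera_info("wrist")); s=arm.sense(); print(s, arm.hold_point_z)
E
```

```text
pics
scene 509.38486775087654 509.38486775087654 316.751965071416 195.3460736192364
[[ 0.5284 -0.4587  0.7144 -0.4971]
 [-0.8489 -0.2709  0.4538 -0.5502]
 [-0.0146 -0.8463 -0.5325  0.9488]
 [ 0.      0.      0.      1.    ]]
top 469.671570212124 469.671570212124 320.46540551070217 197.97016638112223
[[ 0.0142 -0.9931  0.116   0.3605]
 [-0.9997 -0.0166 -0.0194  0.0939]
 [ 0.0212 -0.1157 -0.9931  1.399 ]
 [ 0.      0.      0.      1.    ]]
{'fx': 336.92007092476797, 'fy': 336.92007092476797, 'cx': 316.6784419209606, 'cy': 193.0984136381254, 'mount': array([[ 0.0007, -0.9671, -0.2545,  0.0742],
       [ 1.    ,  0.0005,  0.0005,  0.0012],
       [-0.0004, -0.2545,  0.9671, -0.1799],
       [ 0.    ,  0.    ,  0.    ,  1.    ]])}
{'time': 0.1, 'joint_pos': array([-72.3358,  11.8797,  88.395 ,   0.0003,  79.8429,  -8.6216]), 'qvel': array([ 0.0331, -0.0901, -0.1861,  0.011 , -0.0547,  0.0577]), 'joint_torque': array([  0.    , -37.1861, -28.2293,   0.0701,   0.0312,  -0.    ]), 'tcp_pos': array([ 0.2544, -0.5148,  0.2044]), 'eef_rot': array([[ 0.8966,  0.4428, -0.0006],
       [ 0.4428, -0.8966,  0.002 ],
       [ 0.0003, -0.002 , -1.    ]]), 'ft_force': array([-0.5538,  0.1315, -0.5597]), 'moment': array([-0.0107, -0.0029,  0.0507]), 'grip_force': 0.0, 'width': 0.09380491257476853} 0.0188
```

View pics/scene0.png

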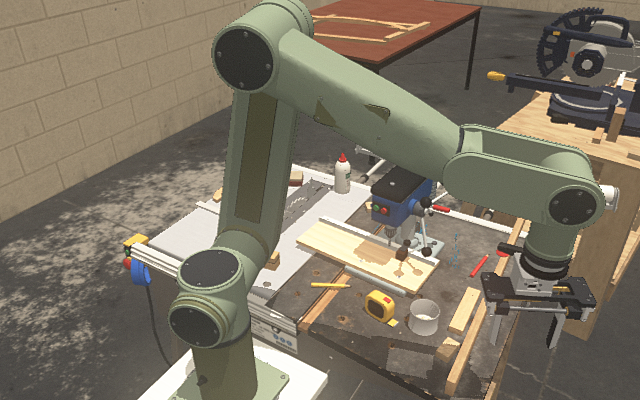

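View pics/top0.png

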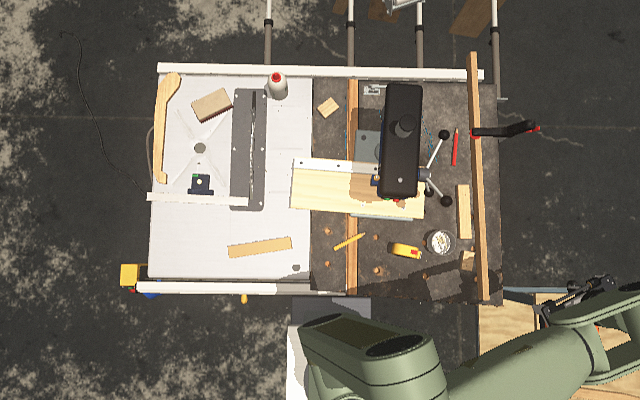

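The block is at about (259,247) in the top picture. The drill table spans columns 290–425, the belt cover is at (400,140), and the feed knobs are near (446,200) and (444,134). I'll zoom in to get its corners.

```bash
python3 - <<'E'
import cv2
i=cv2.imread("pics/top0.png"); cv2.imwrite("pics/topc.png",cv2.resize(i[120:270,220:460],None,fx=3.33,fy=3.33,interpolation=cv2.INTER_CUBIC))
i=cv2.imread("pics/scene0.png"); cv2.imwrite("pics/scenec.png",cv2.resize(i[160:310,270:470],None,fx=4,fy=4,interpolation=cv2.INTER_CUBIC))
E
```

```text
(no output)
```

View pics/topc.png

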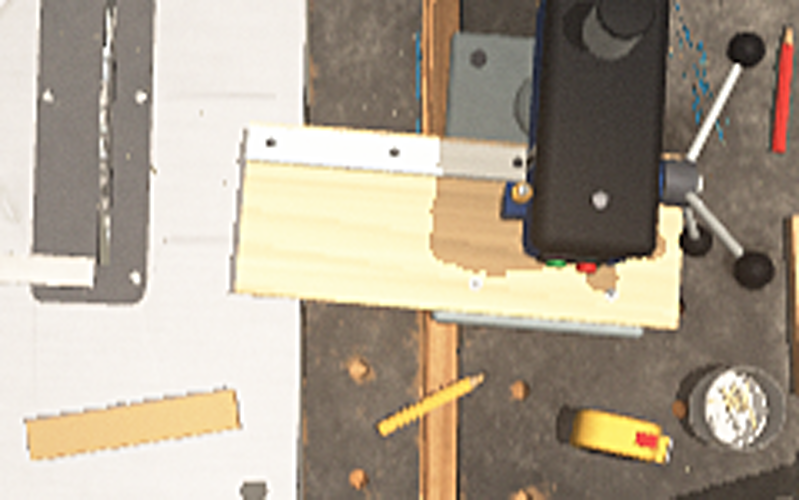

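View pics/scenec.png

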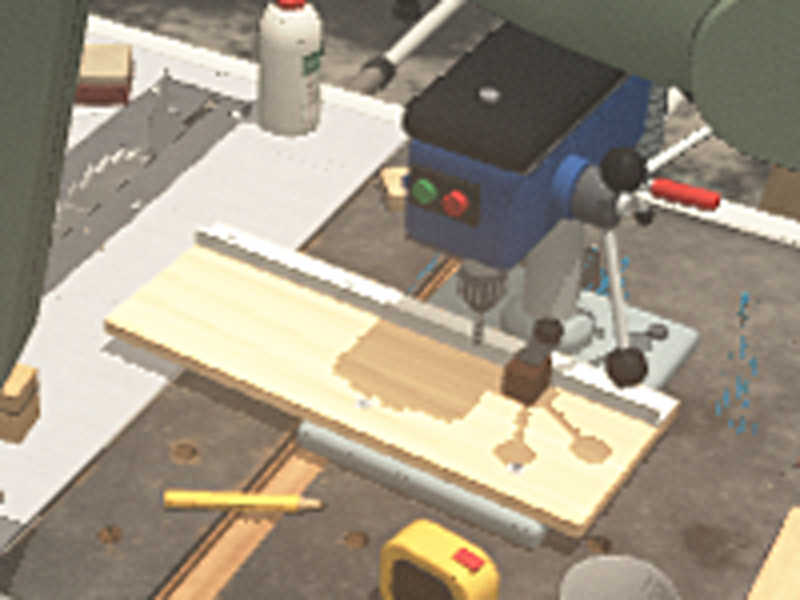

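The crops show the table's front corners at top-crop (233,293) and (680,327), and at scene-crop (106,326) and (580,528). The upper front knob is at top-crop (754,270) and scene-crop (622,168), and the bit tip is at about scene-crop (479,342). The block's top-face corners in the top crop are (25,421), (234,389), (241,425) and (32,460).

```bash
cat > h.py <<'E'
import numpy as np,cv2
from scipy.optimize import least_squares
from scipy.spatial.transform import Rotation as R
np.set_printoptions(precision=4,suppress=True)
def cam(arm,n,s=None):
    c=arm.camera_info(n)
    if n=="wrist":
        T=np.eye(4);T[:3,:3]=s["eef_rot"];T[:3,3]=s["tcp_pos"];c["T"]=T@c["mount"]
    return c
def proj(c,P):
    P=np.atleast_2d(P); q=(P-c["T"][:3,3])@c["T"][:3,:3]
    return np.c_[c["fx"]*q[:,0]/q[:,2]+c["cx"],c["fy"]*q[:,1]/q[:,2]+c["cy"]]
def onz(c,uv,z):
    d=c["T"][:3,:3]@np.array([(uv[0]-c["cx"])/c["fx"],(uv[1]-c["cy"])/c["fy"],1]);o=c["T"][:3,3]
    return o+d*(z-o[2])/d[2]
def fr(p,P):
    return np.c_[np.atleast_2d(P)[:,:2]@R.from_euler("z",p[2]).as_matrix()[:2,:2].T+p[:2],np.atleast_2d(P)[:,2]]
E
python3 - <<'E'
from h import *
from cell import arm
t,s=cam(arm,"top"),cam(arm,"scene")
tc=lambda a:(np.array(a)+.5)/3.33+[220,120]-.5
sc=lambda a:(np.array(a)+.5)/4+[270,160]-.5
def P(h): return [[-.075,.27,.032],[-.075,-.12,.032],[-.053,-.112,h+.116]]
TO=tc([[233,293],[680,327],[754,270]]); SO=sc([[106,326],[580,528],[622,168]])
bit=sc([[479,342]])
def f(p):
    return np.r_[(proj(t,fr(p,P(p[3])))-TO).ravel(),(proj(s,fr(p,P(p[3])))-SO).ravel(),(proj(s,fr(p,[[0,0,p[4]]]))-bit).ravel()]
r=least_squares(f,[.7,-.1,0,.18,.08],loss="soft_l1");print("drill",r.x,f(r.x))
p=r.x
print("knob",fr(p,P(p[3]))[2],"seat",fr(p,[[.025,.075,.032]]))
C=tc([[25,421],[234,389],[241,425],[32,460]])
g=lambda b:(proj(t,fr(b,[[.017,.09,.044],[.017,-.09,.044],[-.017,-.09,.044],[-.017,.09,.044]]))-C).ravel()
r=least_squares(g,[.5,.3,0]);print("block",r.x,g(r.x))
E
```

```text
drill [ 0.5481 -0.1194 -0.0631  0.1776  0.0823] [ 0.7131  0.0395 -0.7336  0.3372  0.343  -0.0145 -0.7344 -1.3876  0.1676
 -0.2826  0.5395  0.1702 -0.3701 -0.0266]
knob [ 0.4881 -0.2278  0.2936] seat [[ 0.5778 -0.0461  0.032 ]]
block [0.375  0.2395 0.1748] [ 0.4202 -0.0442 -0.0467 -0.4812 -0.3382  0.4509 -0.0371  0.0772]
```

servo_tool(
  series=[
    {"dr": [0, 0, -0.074], "linear": [0, 0, -0.0125], "gripper": 1},
    {"dr": [0, 0, -0.074], "linear": [0, 0, -0.0125], "gripper": 1},
    {"dr": [0, 0, -0.074], "linear": [0, 0, -0.0125], "gripper": 1},
    {"dr": [0, 0, -0.074], "linear": [0, 0, -0.0125], "gripper": 1},
    {"dr": [0, 0, -0.074], "linear": [0, 0, -0.0125], "gripper": 1},
    {"dr": [0, 0, -0.074], "linear": [0, 0, -0.0125], "gripper": 1},
    {"dr": [0, 0, -0.074], "linear": [0, 0, -0.0125], "gripper": 1},
    {"dr": [0, 0, -0.074], "linear": [0, 0, -0.0125], "gripper": 1},
    {"dr": [0, 0, -0.074], "linear": [0, 0, 0], "gripper": 1},
    {"dr": [0, 0, -0.074], "linear": [0, 0, 0], "gripper": 1},
  ],
)

```text
time: 0.93
tcp_pos: [0.2546, -0.5154, 0.2453]
eef_rot: [[-0.056, 0.998, -0.0], [0.998, 0.056, 0.0], [0.0, -0.0, -1.0]]
ft_force: [-0.5, -0.3, -0.1]
width: 0.0942
grip_force: 0.0
```

servo_tool(
  series=[
    {"dr": [0, 0, 0], "linear": [0.1, 0.035, 0], "gripper": 1},
    {"dr": [0, 0, 0], "linear": [0.1, 0.035, 0], "gripper": 1},
    {"dr": [0, 0, 0], "linear": [0.1, 0.035, 0], "gripper": 1},
    {"dr": [0, 0, 0], "linear": [0.1, 0.035, 0], "gripper": 1},
    {"dr": [0, 0, 0], "linear": [0.1, 0.035, 0], "gripper": 1},
    {"dr": [0, 0, 0], "linear": [0.1, 0.035, 0], "gripper": 1},
    {"dr": [0, 0, 0], "linear": [0.1, 0.035, 0], "gripper": 1},
    {"dr": [0, 0, 0], "linear": [0.1, 0.035, 0], "gripper": 1},
    {"dr": [0, 0, 0], "linear": [0.1, 0.035, 0], "gripper": 1},
    {"dr": [0, 0, 0], "linear": [0.1, 0.035, 0], "gripper": 1},
  ],
)

```text
time: 1.77
tcp_pos: [0.3721, -0.1138, 0.2452]
eef_rot: [[-0.05, 0.999, 0.0], [0.999, 0.05, 0.0], [0.0, 0.0, -1.0]]
ft_force: [0.9, 0.6, -0.3]
width: 0.0939
grip_force: 0.0
```

servo_tool(
  series=[
    {"dr": [0, 0, 0], "linear": [0.1, 0.004, 0], "gripper": 1},
    {"dr": [0, 0, 0], "linear": [0.1, 0.004, 0], "gripper": 1},
    {"dr": [0, 0, 0], "linear": [0.1, 0.004, 0], "gripper": 1},
    {"dr": [0, 0, 0], "linear": [0.1, 0.004, 0], "gripper": 1},
    {"dr": [0, 0, 0], "linear": [0.1, 0.004, 0], "gripper": 1},
    {"dr": [0, 0, 0], "linear": [0.1, 0.004, 0], "gripper": 1},
    {"dr": [0, 0, 0], "linear": [0.1, 0.004, 0], "gripper": 1},
    {"dr": [0, 0, 0], "linear": [0.1, 0.004, 0], "gripper": 1},
    {"dr": [0, 0, 0], "linear": [0.05, 0.004, 0.05], "gripper": 1},
    {"dr": [0, 0, 0], "linear": [0, 0, 0.05], "gripper": 1},
  ],
)

```text
time: 2.6
tcp_pos: [0.37, 0.2286, 0.206]
eef_rot: [[-0.056, 0.998, 0.003], [0.998, 0.056, 0.003], [0.003, 0.003, -1.0]]
ft_force: [-0.5, -0.3, -0.8]
width: 0.094
grip_force: 0.0
```

```bash
python3 - <<'E'
from cell import arm
from h import *
s=arm.sense(); im=arm.snapshot("wrist"); cv2.imwrite("pics/w1.png",im[:,:,::-1]); np.save("w1.npy",s)
print(s["time"],s["tcp_pos"],s["eef_rot"])
c=cam(arm,"wrist",s)
b=[.375,.2395,.1748]
print(proj(c,fr(b,[[.017,.09,.044],[.017,-.09,.044],[-.017,-.09,.044],[-.017,.09,.044]])))
E
```

```text
2.6 [0.37   0.2286 0.206 ] [[-0.0559  0.9984  0.0031]
 [ 0.9984  0.0559  0.0028]
 [ 0.0026  0.0032 -1.    ]]
[[327.5475  73.3536]
 [345.6108 246.0456]
 [314.7655 249.4792]
 [292.4583  77.7447]]
```

View pics/w1.png

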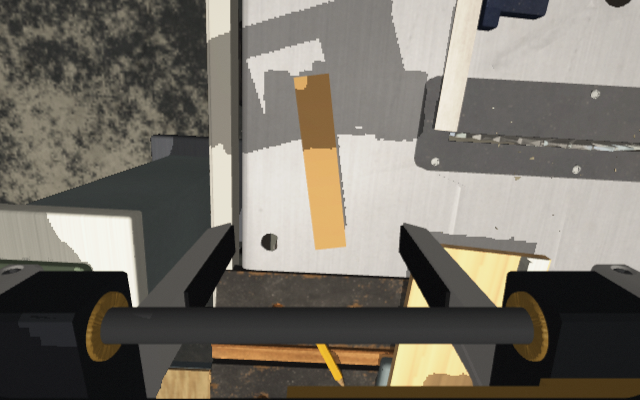

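The wrist view shows the block's corners at (294,76), (329,73), (346,246) and (315,249), within about 2 px of the prediction. I'll go over the grip point and descend.

servo_tool(
  series=[
    {"dr": [0, 0, 0], "linear": [0.066, 0.001, 0], "gripper": 1},
    {"dr": [0, 0, 0], "linear": [0.065, 0.001, 0], "gripper": 1},
    {"dr": [0, 0, -0.075], "linear": [0, 0, 0.06], "gripper": 1},
    {"dr": [0, 0, 0], "linear": [0, 0, 0.08], "gripper": 1},
    {"dr": [0, 0, 0], "linear": [0, 0, 0.08], "gripper": 1},
    {"dr": [0, 0, 0], "linear": [0, 0, 0.08], "gripper": 1},
    {"dr": [0, 0, 0], "linear": [0, 0, 0.08], "gripper": 1},
    {"dr": [0, 0, 0], "linear": [0, 0, 0.06], "gripper": 1},
    {"dr": [0, 0, 0], "linear": [0, 0, 0.02], "gripper": 1},
    {"dr": [0, 0, 0], "linear": [0, 0, 0], "gripper": 1},
  ],
)

```text
time: 3.48
tcp_pos: [0.3656, 0.2753, 0.0195]
eef_rot: [[-0.167, 0.986, -0.005], [0.986, 0.167, -0.003], [-0.002, -0.006, -1.0]]
ft_force: [0.3, -0.1, 0.3]
width: 0.0942
grip_force: 0.0
```

servo_tool(
  series=[
    {"dr": [0, 0, 0], "linear": [0, 0, 0], "gripper": 0},
    {"dr": [0, 0, 0], "linear": [0, 0, 0], "gripper": 0},
    {"dr": [0, 0, 0], "linear": [0, 0, 0], "gripper": 0},
    {"dr": [0, 0, 0], "linear": [0, 0, 0], "gripper": 0},
    {"dr": [0, 0, 0], "linear": [0, 0, 0], "gripper": 0},
    {"dr": [0, 0, 0], "linear": [0, 0, 0], "gripper": 0},
    {"dr": [0, 0, 0], "linear": [0, 0, 0], "gripper": 0},
    {"dr": [0, 0, 0], "linear": [0, 0, 0], "gripper": 0},
  ],
  force=40,
)

```text
time: 4.15
tcp_pos: [0.3678, 0.2769, 0.0216]
eef_rot: [[-0.167, 0.986, 0.0], [0.986, 0.167, 0.0], [0.0, 0.0, -1.0]]
ft_force: [-1.1, 0.5, 1.3]
width: 0.0443
grip_force: 0.0
```

servo_tool(
  series=[
    {"dr": [0, 0, 0], "linear": [0, 0, 0], "gripper": 0},
    {"dr": [0, 0, 0], "linear": [0, 0, 0], "gripper": 0},
    {"dr": [0, 0, 0], "linear": [0, 0, 0], "gripper": 0},
    {"dr": [0, 0, 0], "linear": [0, 0, 0], "gripper": 0},
    {"dr": [0, 0, 0], "linear": [0, 0, -0.05], "gripper": 0},
    {"dr": [0, 0, 0], "linear": [0, 0, -0.05], "gripper": 0},
    {"dr": [0, 0, 0], "linear": [0, 0, -0.05], "gripper": 0},
    {"dr": [0, 0, 0], "linear": [0, 0, -0.03], "gripper": 0},
    {"dr": [0, 0, 0], "linear": [0, 0, 0], "gripper": 0},
  ],
)

```text
time: 4.9
tcp_pos: [0.3698, 0.2779, 0.096]
eef_rot: [[-0.167, 0.986, 0.005], [0.986, 0.167, 0.003], [0.002, 0.005, -1.0]]
ft_force: [1.6, 0.4, -1.2]
width: 0.0339
grip_force: 40.0
```

```bash
python3 - <<'E'
from cell import arm
from h import *
s=arm.sense(); print(s["time"],s["tcp_pos"],s["width"],s["ft_force"])
a=arm.snapshot("wrist");b=arm.snapshot("top")[120:270,220:460]
cv2.imwrite("pics/m1.png",np.vstack([a,cv2.resize(b,(640,400))[:200*2]])[:600,:,::-1] if 0 else np.hstack([cv2.resize(a,(400,250)),cv2.resize(b,(400,250))])[:,:,::-1])
E
```

```text
4.9 [0.3698 0.2779 0.096 ] 0.03390938502146166 [ 1.5761  0.3682 -1.192 ]
```

View pics/m1.png

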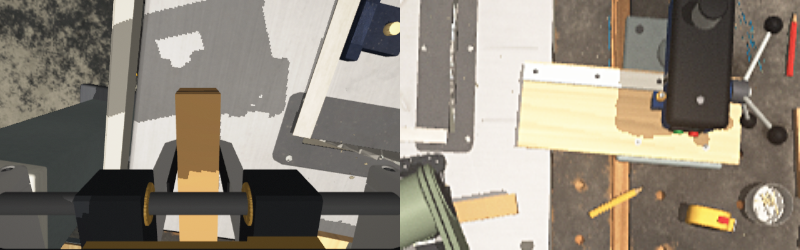

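The block is held at 33.9 mm opening, about 38 mm to the left of its centre. I'll carry it to the left part of the drill table.

servo_tool(
  series=[
    {"dr": [0, 0, 0.0735], "linear": [0, 0, -0.025], "gripper": 0},
    {"dr": [0, 0, 0.0735], "linear": [0, 0, -0.025], "gripper": 0},
    {"dr": [0, 0, 0], "linear": [-0.058, 0.0695, 0], "gripper": 0},
    {"dr": [0, 0, 0], "linear": [-0.058, 0.0695, 0], "gripper": 0},
    {"dr": [0, 0, 0], "linear": [-0.058, 0.0695, 0], "gripper": 0},
    {"dr": [0, 0, 0], "linear": [-0.058, 0.0695, 0], "gripper": 0},
    {"dr": [0, 0, 0], "linear": [-0.058, 0.0695, 0], "gripper": 0},
    {"dr": [0, 0, 0], "linear": [-0.058, 0.0695, 0], "gripper": 0},
    {"dr": [0, 0, 0], "linear": [-0.058, 0.0695, 0], "gripper": 0},
    {"dr": [0, 0, 0], "linear": [-0.058, 0.0695, 0], "gripper": 0},
  ],
)

```text
time: 5.83
tcp_pos: [0.5775, 0.0762, 0.1109]
eef_rot: [[0.063, 0.998, -0.004], [0.998, -0.063, 0.0], [0.0, -0.004, -1.0]]
ft_force: [1.0, 1.1, -1.0]
width: 0.0339
grip_force: 40.0
```

servo_tool(
  series=[
    {"dr": [0, 0, 0], "linear": [0, 0, 0], "gripper": 0},
    {"dr": [0, 0, 0], "linear": [0, 0, 0], "gripper": 0},
  ],
)

```text
time: 6.0
tcp_pos: [0.5778, 0.0761, 0.1111]
eef_rot: [[0.066, 0.998, -0.004], [0.998, -0.066, 0.0], [0.0, -0.004, -1.0]]
ft_force: [-0.3, 0.6, -2.0]
width: 0.0338
grip_force: 40.0
```

```bash
python3 - <<'E'
from cell import arm
from h import *
s=arm.sense(); im=arm.snapshot("wrist"); b=arm.snapshot("top")[120:245,280:440]
print(s["time"],s["tcp_pos"],s["eef_rot"][:,0],s["width"],s["ft_force"])
cv2.imwrite("pics/m2.png",np.hstack([cv2.resize(b,(640,500),interpolation=cv2.INTER_CUBIC)])[:,:,::-1]);cv2.imwrite("pics/w2.png",im[:,:,::-1])
E
```

```text
6.0 [0.5778 0.0761 0.1111] [0.0659 0.9978 0.    ] 0.03375901998042932 [-0.2763  0.5759 -2.024 ]
```

View pics/m2.png

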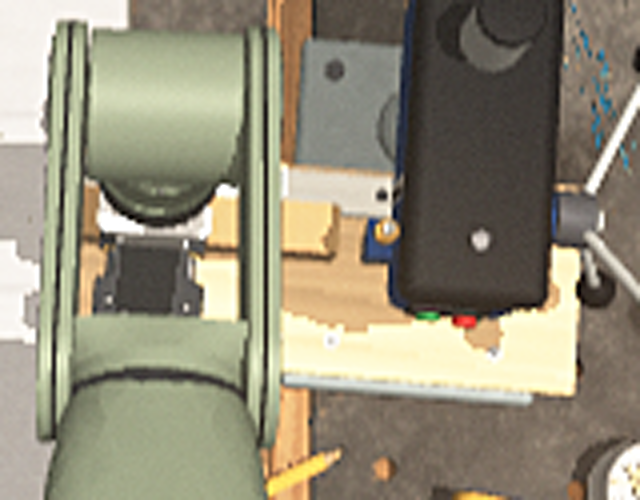

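The block hangs over the left of the table, clear of the head at crop (390,240). The arm's fork would pass close to the depth rod on the way home. So I'll set the block down, press it to the fence, and regrip further left before sliding.

servo_tool(
  series=[
    {"dr": [0, 0, 0], "linear": [0, 0, 0.06], "gripper": 0},
    {"dr": [0, 0, 0], "linear": [0, 0, 0.05], "gripper": 0},
    {"dr": [0, 0, 0], "linear": [0, 0, 0.02], "gripper": 0},
    {"dr": [0, 0, 0], "linear": [0, 0, 0.01], "gripper": 0},
    {"dr": [0, 0, 0], "linear": [0, 0, 0.003], "gripper": 0},
    {"dr": [0, 0, 0], "linear": [0, 0, 0], "gripper": 0},
  ],
)

```text
time: 6.6
tcp_pos: [0.578, 0.0783, 0.0566]
eef_rot: [[0.062, 0.998, 0.0], [0.998, -0.062, 0.0], [0.0, 0.0, -1.0]]
ft_force: [-0.4, -0.3, -0.4]
width: 0.0335
grip_force: 40.0
```

servo_tool(
  series=[
    {"dr": [0, 0, 0], "linear": [0, 0.01, 0], "gripper": 0},
    {"dr": [0, 0, 0], "linear": [0, 0.005, 0], "gripper": 0},
    {"dr": [0, 0, 0], "linear": [0, 0.003, 0], "gripper": 0},
    {"dr": [0, 0, 0], "linear": [0, 0, 0], "gripper": 0},
  ],
)

```text
time: 6.93
tcp_pos: [0.586, 0.0772, 0.057]
eef_rot: [[0.063, 0.998, 0.001], [0.998, -0.063, 0.0], [0.0, 0.001, -1.0]]
ft_force: [0.0, -0.1, -1.7]
width: 0.0339
grip_force: 40.0
```

servo_tool(
  series=[
    {"dr": [0, 0, 0], "linear": [0, 0, 0.005], "gripper": 0},
    {"dr": [0, 0, 0], "linear": [0, 0, 0.003], "gripper": 0},
    {"dr": [0, 0, 0], "linear": [0, 0, 0], "gripper": 0},
  ],
)

```text
time: 7.18
tcp_pos: [0.5855, 0.0771, 0.0531]
eef_rot: [[0.063, 0.998, 0.001], [0.998, -0.063, -0.0], [-0.0, 0.001, -1.0]]
ft_force: [-0.3, -0.6, -0.0]
width: 0.0335
grip_force: 40.0
```

servo_tool(
  series=[
    {"dr": [0, 0, 0], "linear": [0, 0.003, 0], "gripper": 0},
    {"dr": [0, 0, 0], "linear": [0, 0.002, 0], "gripper": 0},
    {"dr": [0, 0, 0], "linear": [0, 0, 0], "gripper": 0},
  ],
)

```text
time: 7.43
tcp_pos: [0.5865, 0.0771, 0.0531]
eef_rot: [[0.063, 0.998, -0.002], [0.998, -0.063, 0.0], [0.0, -0.002, -1.0]]
ft_force: [-3.3, 0.0, 2.6]
width: 0.0337
grip_force: 40.0
```

servo_tool(
  series=[
    {"dr": [0, 0, 0], "linear": [0, 0, 0], "gripper": 0.5},
    {"dr": [0, 0, 0], "linear": [0, 0, 0], "gripper": 0.5},
    {"dr": [0, 0, 0], "linear": [0, 0, 0], "gripper": 0.5},
    {"dr": [0, 0, 0], "linear": [0.03, 0, 0], "gripper": 0.5},
    {"dr": [0, 0, 0], "linear": [0.035, 0, 0], "gripper": 0.5},
    {"dr": [0, 0, 0], "linear": [0, 0, 0], "gripper": 0},
    {"dr": [0, 0, 0], "linear": [0, 0, 0], "gripper": 0},
    {"dr": [0, 0, 0], "linear": [0, 0, 0], "gripper": 0},
    {"dr": [0, 0, 0], "linear": [0, 0, 0], "gripper": 0},
    {"dr": [0, 0, 0], "linear": [0, 0, 0], "gripper": 0},
  ],
  force=30,
)

```text
time: 8.27
tcp_pos: [0.5883, 0.1037, 0.053]
eef_rot: [[0.063, 0.998, -0.001], [0.998, -0.063, 0.001], [0.001, -0.001, -1.0]]
ft_force: [-2.8, 2.5, 2.4]
width: 0.0338
grip_force: 30.0
```

```bash
python3 - <<'E'
from cell import arm
from h import *
s=arm.sense(); print(s["time"],s["tcp_pos"],s["width"],s["ft_force"],s["grip_force"])
p=[.5481,-.1194,-.0631]
d=(s["tcp_pos"]-[p[0],p[1],0])@R.from_euler("z",p[2]).as_matrix(); print("tcp in drill",d,"y to go",d[1]-.075-.064)
E
```

```text
8.2667 [0.5883 0.1037 0.053 ] 0.03383559398738522 [-2.8343  2.485   2.3811] 29.998714327812195
tcp in drill [0.026  0.2252 0.053 ] y to go 0.08615076648287212
```

servo_tool(
  series=[
    {"dr": [0, 0, 0], "linear": [-0.04, 0, 0], "gripper": 0},
    {"dr": [0, 0, 0], "linear": [-0.04, 0, 0], "gripper": 0},
    {"dr": [0, 0, 0], "linear": [-0.04, 0, 0], "gripper": 0},
    {"dr": [0, 0, 0], "linear": [-0.04, 0, 0], "gripper": 0},
    {"dr": [0, 0, 0], "linear": [-0.03, 0, 0], "gripper": 0},
    {"dr": [0, 0, 0], "linear": [0, 0, 0], "gripper": 0},
    {"dr": [0, 0, 0], "linear": [0, 0, 0], "gripper": 0},
  ],
)

```text
time: 8.85
tcp_pos: [0.5832, 0.0247, 0.0531]
eef_rot: [[0.063, 0.998, -0.002], [0.998, -0.063, -0.004], [-0.004, -0.002, -1.0]]
ft_force: [-4.8, -4.2, 3.7]
width: 0.0339
grip_force: 30.0
```

servo_tool(
  series=[
    {"dr": [0, 0, 0], "linear": [-0.008, 0, 0], "gripper": 0},
    {"dr": [0, 0, 0], "linear": [-0.008, 0, 0], "gripper": 0},
    {"dr": [0, 0, 0], "linear": [0, 0, 0], "gripper": 0},
  ],
)

```text
time: 9.1
tcp_pos: [0.583, 0.0218, 0.053]
eef_rot: [[0.063, 0.998, -0.002], [0.998, -0.063, 0.002], [0.002, -0.002, -1.0]]
ft_force: [-4.6, 3.0, 3.2]
width: 0.0337
grip_force: 30.0
```

servo_tool(
  series=[
    {"dr": [0, 0, 0], "linear": [-0.005, 0, 0], "gripper": 0},
    {"dr": [0, 0, 0], "linear": [-0.005, 0, 0], "gripper": 0},
    {"dr": [0, 0, 0], "linear": [0, 0, 0], "gripper": 0},
  ],
)

```text
time: 9.35
tcp_pos: [0.5828, 0.0188, 0.053]
eef_rot: [[0.063, 0.998, -0.001], [0.998, -0.063, 0.003], [0.003, -0.002, -1.0]]
ft_force: [-4.6, 4.0, 4.4]
width: 0.034
grip_force: 30.0
```

servo_tool(
  series=[
    {"dr": [0, 0, 0], "linear": [-0.005, 0, 0], "gripper": 0},
    {"dr": [0, 0, 0], "linear": [-0.005, 0, 0], "gripper": 0},
    {"dr": [0, 0, 0], "linear": [0, 0, 0], "gripper": 0},
  ],
)

```text
time: 9.6
tcp_pos: [0.5828, 0.0184, 0.053]
eef_rot: [[0.063, 0.998, -0.001], [0.998, -0.063, 0.009], [0.009, -0.001, -1.0]]
ft_force: [-1.3, 14.3, 3.6]
width: 0.0337
grip_force: 30.0
```

servo_tool(
  series=[
    {"dr": [0, 0, 0], "linear": [-0.005, 0, 0], "gripper": 0},
    {"dr": [0, 0, 0], "linear": [-0.005, 0, 0], "gripper": 0},
    {"dr": [0, 0, 0], "linear": [0, 0, 0], "gripper": 0},
  ],
)

```text
time: 9.85
tcp_pos: [0.5827, 0.0177, 0.053]
eef_rot: [[0.064, 0.998, 0.0], [0.998, -0.064, 0.015], [0.015, -0.001, -1.0]]
ft_force: [-1.2, 21.7, 4.3]
width: 0.0335
grip_force: 30.0
```

The stop is reached: force in y rises to 21 N at the predicted place. I'll press the block to the fence, relax the push, and open.

servo_tool(
  series=[
    {"dr": [0, 0, 0], "linear": [0, 0.005, 0], "gripper": 0},
    {"dr": [0, 0, 0], "linear": [0, 0.005, 0], "gripper": 0},
    {"dr": [0, 0, 0], "linear": [0, 0, 0], "gripper": 0},
    {"dr": [0, 0, 0], "linear": [0.014, 0, 0], "gripper": 0},
    {"dr": [0, 0, 0], "linear": [0, 0, 0], "gripper": 0},
  ],
)

```text
time: 10.27
tcp_pos: [0.5828, 0.0178, 0.0529]
eef_rot: [[0.061, 0.998, -0.01], [0.998, -0.061, 0.004], [0.003, -0.01, -1.0]]
ft_force: [-13.2, 6.2, 12.4]
width: 0.0338
grip_force: 30.0
```

servo_tool(
  series=[
    {"dr": [0, 0, 0], "linear": [0, 0, 0], "gripper": 0.55},
    {"dr": [0, 0, 0], "linear": [0, 0, 0], "gripper": 0.55},
    {"dr": [0, 0, 0], "linear": [0, 0, 0], "gripper": 0.55},
    {"dr": [0, 0, 0], "linear": [0, 0, 0], "gripper": 0.55},
  ],
)

```text
time: 10.6
tcp_pos: [0.5884, 0.0139, 0.0533]
eef_rot: [[0.062, 0.998, 0.002], [0.998, -0.062, -0.001], [-0.001, 0.002, -1.0]]
ft_force: [0.1, -0.1, -0.1]
width: 0.0514
grip_force: 0.0
```

```bash
python3 - <<'E'
from cell import arm
from h import *
s=arm.sense(); print(s["time"],s["tcp_pos"],s["width"],s["ft_force"],s["grip_force"])
b=arm.snapshot("scene"); cv2.imwrite("pics/s2.png",cv2.resize(b[190:310,290:450],(800,600),interpolation=cv2.INTER_CUBIC)[:,:,::-1])
E
```

```text
10.6 [0.5884 0.0139 0.0533] 0.05135184841134872 [ 0.1077 -0.1407 -0.0834] 0.0
```

servo_tool(
  series=[
    {"dr": [0, 0, 0], "linear": [0, 0, -0.03], "gripper": 0.55},
    {"dr": [0, 0, 0], "linear": [0, 0, -0.06], "gripper": 0.55},
    {"dr": [0, 0, 0], "linear": [0, 0, -0.1], "gripper": 0.55},
    {"dr": [0, 0, 0], "linear": [0, 0, -0.1], "gripper": 0.55},
    {"dr": [0, 0, 0], "linear": [0, 0, -0.1], "gripper": 0.55},
    {"dr": [0, 0, 0], "linear": [0, 0, -0.1], "gripper": 0.55},
    {"dr": [0, 0, 0], "linear": [0, 0, -0.1], "gripper": 0.55},
    {"dr": [0, 0, 0], "linear": [0, 0, -0.1], "gripper": 0.55},
    {"dr": [0, 0, 0], "linear": [0, 0, -0.1], "gripper": 0.6},
    {"dr": [0, 0, 0], "linear": [0, 0, 0], "gripper": 0.6},
  ],
)

```text
time: 11.48
tcp_pos: [0.5911, 0.0135, 0.3815]
eef_rot: [[0.063, 0.998, 0.02], [0.998, -0.063, -0.003], [-0.001, 0.02, -1.0]]
ft_force: [0.5, 0.2, 1.2]
width: 0.0558
grip_force: 0.0
```

servo_tool(
  series=[
    {"dr": [0, 0, 0.077], "linear": [0, 0, 0], "gripper": 0.6},
    {"dr": [0, 0, 0.077], "linear": [0, 0, 0], "gripper": 0.6},
    {"dr": [0, 0, 0.077], "linear": [0, 0, 0], "gripper": 0.6},
    {"dr": [0, 0, 0.077], "linear": [0, 0, 0], "gripper": 0.6},
    {"dr": [0, 0, 0.077], "linear": [0, 0, 0], "gripper": 0.6},
    {"dr": [0, 0, 0.077], "linear": [0, 0, 0], "gripper": 0.6},
    {"dr": [0, 0, 0.077], "linear": [0, 0, 0], "gripper": 0.6},
    {"dr": [0, 0, 0.077], "linear": [0, 0, 0], "gripper": 0.6},
    {"dr": [0, 0, 0.077], "linear": [0, 0, 0], "gripper": 0.6},
    {"dr": [0, 0, 0.077], "linear": [0, 0, 0], "gripper": 0.6},
  ],
)

```text
time: 12.32
tcp_pos: [0.5874, 0.0139, 0.3699]
eef_rot: [[0.958, 0.288, 0.001], [0.288, -0.958, -0.0], [0.001, 0.001, -1.0]]
ft_force: [1.0, 0.7, 1.0]
width: 0.0564
grip_force: 0.0
```

servo_tool(
  series=[
    {"dr": [0, 0, 0.077], "linear": [0, 0, 0], "gripper": 0.6},
    {"dr": [0, 0, 0.077], "linear": [0, 0, 0], "gripper": 0.6},
    {"dr": [0, 0, 0.076], "linear": [0, 0, 0], "gripper": 0.6},
    {"dr": [0, 0, 0], "linear": [0, 0, 0], "gripper": 0.6},
  ],
)

```text
time: 12.65
tcp_pos: [0.5874, 0.0138, 0.3699]
eef_rot: [[0.998, -0.065, 0.001], [-0.065, -0.998, -0.0], [0.001, 0.0, -1.0]]
ft_force: [-0.2, 0.1, -0.1]
width: 0.056
grip_force: 0.0
```

```bash
python3 - <<'E'
from cell import arm
from h import *
s=arm.sense(); print(s["time"],s["tcp_pos"],s["eef_rot"])
b=arm.snapshot("scene"); cv2.imwrite("pics/s2.png",b[:,:,::-1])
b=arm.snapshot("top"); cv2.imwrite("pics/t2.png",b[:,:,::-1])
T=np.array([.4885,-.2278]); d=T-s["tcp_pos"][:2]; print(d, s["eef_rot"][:2,:2].T@d/.4)
a=cv2.resize(b[130:230,300:460],(800,500),interpolation=cv2.INTER_CUBIC)[:,:,::-1]; cv2.imwrite("pics/t2c.png",a)
E
```

```text
12.65 [0.5874 0.0138 0.3699] [[ 0.9979 -0.0651  0.0015]
 [-0.0651 -0.9979 -0.0004]
 [ 0.0015  0.0003 -1.    ]]
[-0.0989 -0.2416] [-0.2075  0.6189]
```

View pics/s2.png

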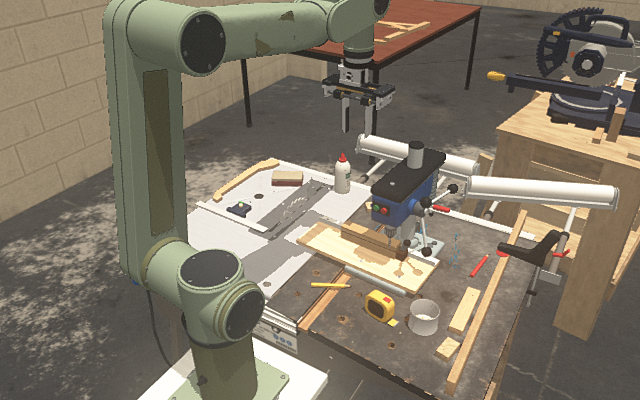

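The block lies at home behind the bit, around (385,240). I'll move over the knob, then zoom on the bit and pencil line.

servo_tool(
  series=[
    {"dr": [0, 0, 0], "linear": [0, 0.08, 0], "gripper": 0.6},
    {"dr": [0, 0, 0], "linear": [0, 0.1, 0], "gripper": 0.6},
    {"dr": [0, 0, 0], "linear": [-0.04, 0.09, 0], "gripper": 0.6},
    {"dr": [0, 0, 0], "linear": [-0.04, 0.09, 0], "gripper": 0.6},
    {"dr": [0, 0, 0], "linear": [-0.04, 0.09, 0], "gripper": 0.6},
    {"dr": [0, 0, 0], "linear": [-0.04, 0.09, 0], "gripper": 0.6},
    {"dr": [0, 0, 0], "linear": [-0.0475, 0.079, 0], "gripper": 0.6},
    {"dr": [0, 0, 0], "linear": [0, 0, 0], "gripper": 0.6},
    {"dr": [0, 0, 0], "linear": [0, 0, 0], "gripper": 0.6},
  ],
)

```text
time: 13.5
tcp_pos: [0.4881, -0.2294, 0.3694]
eef_rot: [[0.998, -0.065, 0.001], [-0.065, -0.998, -0.0], [0.001, -0.0, -1.0]]
ft_force: [0.6, 0.1, -0.4]
width: 0.0562
grip_force: 0.0
```

```bash
python3 - <<'E'
from cell import arm
from h import *
s=arm.sense(); print(s["time"],s["tcp_pos"],s["eef_rot"])
w=arm.snapshot("wrist"); cv2.imwrite("pics/w3.png",w[:,:,::-1])
c=cam(arm,"wrist",s); print("pred knob",proj(c,[.4881,-.2278,.2936]))
b=cv2.imread("pics/s2.png")[205:265,360:440]
# left: zoom of bit; right: wrist
w=cv2.resize(w[:,:,::-1],(480,300))
A=cv2.resize(b,(800,600),interpolation=cv2.INTER_CUBIC)
A[380:,480:]=cv2.resize(w,(320,220)) if 0 else A[380:,480:]
cv2.imwrite("pics/s2c.png",A)
# dark blob (ball) in wrist image near prediction
g=cv2.cvtColor(cv2.imread("pics/w3.png"),cv2.COLOR_BGR2GRAY)
u,v=proj(c,[.4881,-.2278,.2936])[0].astype(int)
if 45<v<355:
    m=(g[v-45:v+45,u-45:u+45]<60).astype(np.uint8); n,l,st,ce=cv2.connectedComponentsWithStats(m)
    for i in range(1,n):
        if st[i,4]>80: print(st[i],ce[i]+[u-45,v-45])
E
```

```text
13.5 [ 0.4881 -0.2294  0.3694] [[ 0.9979 -0.0648  0.0007]
 [-0.0648 -0.9979 -0.    ]
 [ 0.0007 -0.     -1.    ]]
pred knob [[313.4455 202.44  ]]
[   0   24   81   43 1442] [309.2871 203.3287]
```

View pics/s2c.png

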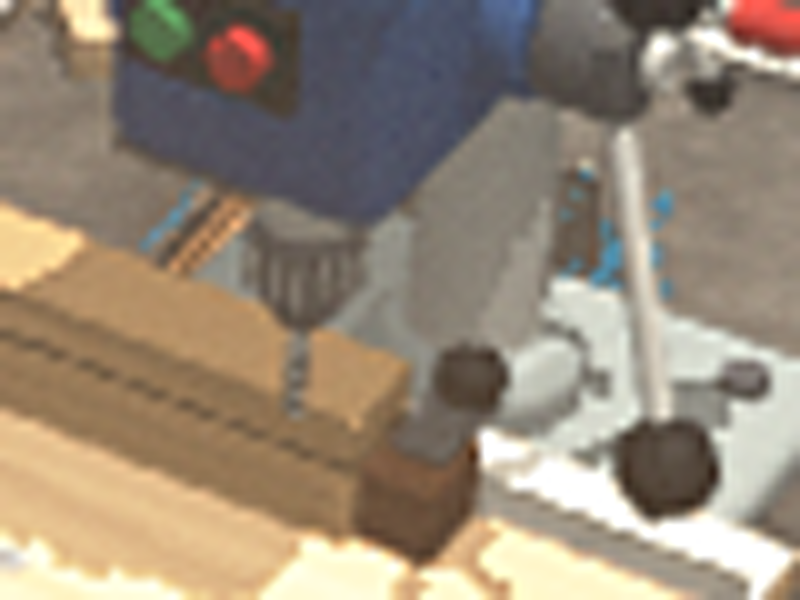

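servo_tool(
  series=[
    {"dr": [0, 0, 0], "linear": [0, -0.004, 0.06], "gripper": 0.6},
    {"dr": [0, 0, 0], "linear": [0, 0, 0.07], "gripper": 0.6},
    {"dr": [0, 0, 0], "linear": [0, 0, 0.06], "gripper": 0.6},
    {"dr": [0, 0, 0], "linear": [0, 0, 0.04], "gripper": 0.6},
    {"dr": [0, 0, 0], "linear": [0, 0, 0], "gripper": 0.6},
    {"dr": [0, 0, 0], "linear": [0, 0, 0], "gripper": 0.6},
  ],
)

```text
time: 14.05
tcp_pos: [0.4894, -0.2245, 0.2764]
eef_rot: [[0.998, -0.06, -0.001], [-0.06, -0.998, 0.001], [-0.002, -0.001, -1.0]]
ft_force: [0.3, -0.4, -0.7]
width: 0.0563
grip_force: 0.0
```

```bash
python3 - <<'E'
from cell import arm
from h import *
s=arm.sense(); print(s["time"],s["tcp_pos"],s["ft_force"])
c=cam(arm,"scene"); p=[.5481,-.1194,-.0631]
px=lambda a:(np.array(a)+.5)/10+[360,205]-.5
obs=px([[295,418],[350,470],[0,330]])
L=lambda y,z=.06:fr(p,[[.008,y,z]])
print("line end pred",proj(c,L(-.015)),"obs",obs[1])
dp=obs[1]-proj(c,L(-.015))[0]
ys=np.linspace(.0,.2,201);q=proj(c,fr(p,np.c_[0*ys+.008,ys,0*ys+.06])); print("line v at u=360 pred",np.interp(-360,-q[::1,0][::1],q[:,1]) , obs[2])
for z in(.074,.078,.08,.082,.084,.086): print(z,proj(c,fr(p,[[0,0,z]]))+0*dp,"shifted",proj(c,fr(p,[[0,0,z]]))+dp,"obs",obs[0])
E
```

```text
14.05 [ 0.4894 -0.2245  0.2764] [ 0.3037 -0.4061 -0.6787]
line end pred [[394.7102 251.9024]] obs [394.55 251.55]
line v at u=360 pred 238.07411943508103 [359.55 237.55]
0.074 [[388.8411 247.4869]] shifted [[388.6809 247.1345]] obs [389.05 246.35]
0.078 [[388.9292 246.3395]] shifted [[388.769  245.9871]] obs [389.05 246.35]
0.08 [[388.9733 245.7644]] shifted [[388.8131 245.412 ]] obs [389.05 246.35]
0.082 [[389.0175 245.1885]] shifted [[388.8573 244.8361]] obs [389.05 246.35]
0.084 [[389.0618 244.6118]] shifted [[388.9016 244.2594]] obs [389.05 246.35]
0.086 [[389.1061 244.0341]] shifted [[388.9459 243.6817]] obs [389.05 246.35]
```

The line end sits at (394.6,251.6), within 0.5 px of prediction, so the block is home. The tip is at about (389,246.4), but this view gives only 0.29 px/mm. I'll grip the knob and check whether the camera still sees the bit.

servo_tool(
  series=[
    {"dr": [0, 0, 0], "linear": [0, 0, 0], "gripper": 0},
    {"dr": [0, 0, 0], "linear": [0, 0, 0], "gripper": 0},
    {"dr": [0, 0, 0], "linear": [0, 0, 0], "gripper": 0},
    {"dr": [0, 0, 0], "linear": [0, 0, 0], "gripper": 0},
    {"dr": [0, 0, 0], "linear": [0, 0, 0], "gripper": 0},
    {"dr": [0, 0, 0], "linear": [0, 0, 0], "gripper": 0},
  ],
  force=25,
)

```text
time: 14.55
tcp_pos: [0.4895, -0.2264, 0.278]
eef_rot: [[0.998, -0.063, 0.002], [-0.063, -0.998, -0.001], [0.002, 0.001, -1.0]]
ft_force: [-0.6, 0.6, 2.1]
width: 0.0266
grip_force: 25.0
```

```bash
python3 - <<'E'
from cell import arm
from h import *
s=arm.sense(); print(s["time"],s["tcp_pos"],s["width"],s["grip_force"],s["ft_force"])
b=arm.snapshot("scene")[:,:,::-1]; cv2.imwrite("pics/s3.png",b); a=cv2.imread("pics/s2.png")
print(np.abs(b.astype(int)-a)[225:262,370:410].max(2).max(1))
print(b[236:256,386:393].sum(2)//3)
E
```

```text
14.55 [ 0.4895 -0.2264  0.278 ] 0.026550838424498426 25.000542998313904 [-0.5628  0.6207  2.1448]
[10  7  7  6  7  6  7  8  7  7  7  8  7  6  7  9 12 10 11 10 10  8 45  9
  9  9  8  8 13 15 16 13 11 53 88 85 82]
[[153 100  75  88  83  83  79]
 [147 133  96  79  72  84 123]
 [144 146 145 124 107 141 150]
 [143 145 137 129 128 142 144]
 [145 148 135 124 110 139 145]
 [143 145 129  94  95 138 141]
 [148 149 118 123 111 140 144]
 [143 147 117  95 110 141 144]
 [115 125 113 119 138 147 143]
 [111 110 105  92 116 142 145]
 [108 111 106 125 116 105 112]
 [114 108 112 109 107 111 110]
 [ 95 110 109 108 112 109 106]
 [122 106  87  91 106 108 111]
 [119 119 121 106  87  94 106]
 [117 121 120 120 119 121 103]
 [114 115 114 116 120 122 119]
 [117 114 114 113 113 112 121]
 [117 114 115 118 112 115 113]
 [118 111 114 113 114 118 114]]
```

Ball gripped and the view of the bit is clear. I'll pull along the arc in two steps, 10 mm of quill travel first.

servo_tool(
  series=[
    {"dr": [0, 0, 0], "linear": [-0.0144, 0, 0.0164], "gripper": 0},
    {"dr": [0, 0, 0], "linear": [-0.0144, 0, 0.0164], "gripper": 0},
    {"dr": [0, 0, 0], "linear": [-0.0115, 0, 0.0186], "gripper": 0},
    {"dr": [0, 0, 0], "linear": [-0.0115, 0, 0.0186], "gripper": 0},
    {"dr": [0, 0, 0], "linear": [0, 0, 0], "gripper": 0},
    {"dr": [0, 0, 0], "linear": [0, 0, 0], "gripper": 0},
    {"dr": [0, 0, 0], "linear": [0, 0, 0], "gripper": 0},
  ],
)

```text
time: 15.18
tcp_pos: [0.4691, -0.2251, 0.2507]
eef_rot: [[0.998, -0.063, 0.003], [-0.063, -0.998, -0.001], [0.003, 0.001, -1.0]]
ft_force: [0.4, 1.2, 6.1]
width: 0.0272
grip_force: 25.0
```

```bash
cat > look.py <<'E'
from cell import arm
from h import *
import sys
s=arm.sense(); b=arm.snapshot("scene")[:,:,::-1]; cv2.imwrite(f"pics/{sys.argv[1]}.png",b)
print(s["time"],s["tcp_pos"],s["width"],s["grip_force"],s["ft_force"])
p=[.5481,-.1194,-.0631]; d=(s["tcp_pos"]-[p[0],p[1],0])@R.from_euler("z",p[2]).as_matrix()
r0=(np.array([.4895,-.2264,.278])-[p[0],p[1],0])@R.from_euler("z",p[2]).as_matrix()
k=d-r0+[-.073,0,.076]; a=np.arctan2(k[2],-k[0]); print("rel",k,"radius",np.hypot(k[0],k[2]),"travel mm",30*(np.radians(46.15)-a))
i=b.astype(int); print("R-B\n",(i[...,2]-i[...,0])[240:258,386:393])
a0=cv2.imread("pics/s3.png").astype(int); print("diff\n",np.abs(i-a0).sum(2)[240:258,386:393])
E
python3 look.py s4
```

```text
15.1833 [ 0.4691 -0.2251  0.2507] 0.02722089422444766 25.001052618026733 [0.3724 1.1602 6.0594]
rel [-0.0934 -0.      0.0487] radius 0.10536075951896975 travel mm 9.737689606685077
R-B
 [[83 74 42 20 14 45 79]
 [81 86 44 18 28 75 80]
 [81 83 45 13 40 75 79]
 [77 84 45 13 36 76 78]
 [59 68 40 14 55 78 80]
 [59 61 25 12 51 77 79]
 [58 60 29 14 39 56 60]
 [58 59 24 13 41 56 57]
 [47 50 25 14 38 56 58]
 [65 54 37 28 54 58 56]
 [64 65 66 53 40 44 51]
 [59 63 63 63 63 66 51]
 [58 60 60 63 65 62 62]
 [61 62 58 59 57 62 61]
 [60 59 63 59 60 58 59]
 [62 61 60 60 60 62 63]
 [77 64 63 58 60 59 63]
 [86 85 74 66 61 61 61]]
diff
 [[ 10  45  97 132  98 105   6]
 [  8   4   6  53  99  18   9]
 [ 14   2  38  14  50   7   2]
 [  5   7   3  23  15  17   5]
 [ 10   6  24   1  18  10   1]
 [  3   5   2  17  12  15  13]
 [  7   7  31  20   5   2   6]
 [ 16  12  51  56  28  11   3]
 [  4  15  35  46  57   8   9]
 [  5   3  45  50  23   9   2]
 [  7  14   9   3  12  16   6]
 [  7  17   4   3   1   8   6]
 [  4   7   4   3   1  11  10]
 [ 12   4   2   6   8   2  19]
 [ 17   6   5  12  12   2  10]
 [ 22   4  18   3   5  13   3]
 [ 16   7   7   7  10   8   8]
 [  3   3  14   4  15  14   1]]
```

```bash
cat > tip.py <<'E'
from cell import arm
from h import *
import sys
c=cam(arm,"scene"); p=[.5481,-.1194,-.0631]
def lum(n): return cv2.imread(f"pics/{n}.png").astype(float)
def line(i):  # dark line rows, columns left and right of the bit
    out=[]
    g=i.sum(2)
    for u in list(range(362,385)):
        ys=np.linspace(-.015,.2,400);q=proj(c,fr(p,np.c_[0*ys+.008,ys,0*ys+.06]));v0=np.interp(-u,-q[:,0],q[:,1])
        r=np.arange(int(round(v0))-3,int(round(v0))+4); w=np.clip(np.median(g[r,u])-g[r,u]-15,0,None)
        if w.sum()>20: out.append((u,(w*r).sum()/w.sum()-v0))
    return np.array(out)
for n in sys.argv[1:]:
    i=lum(n); L=line(i); off=np.median(L[:,1]); 
    rb=i[...,2]-i[...,0]; col=rb[240:256,388:391].mean(1); bg=rb[240:256,[386,387,391,392]].mean(1)
    cov=np.clip((bg-col)/(60-27),0,1.3); 
    print(n,"line offset",off,L[:,1].std(),"cov",cov.round(2))
    # tip by half-max crossing
    r=240+np.where(cov>.5)[0].max(); f=r+(cov[r-240]-.5)/(cov[r-240]-cov[r-239])
    zs=np.linspace(.05,.09,400);v=proj(c,fr(p,np.c_[0*zs,0*zs,zs]))[:,1]+off
    print("edge row",f,"tip z",np.interp(-f,-v,zs))
E
python3 tip.py s2 s3 s4
```

```text
s2 line offset -0.44036564575367265 0.3114836912100609 cov [1.3  1.3  1.3  1.3  1.03 1.1  0.65 0.   0.   0.38 0.07 0.   0.   0.09
 0.   0.  ]
edge row 246.2265625 tip z 0.07685971433039387
s3 line offset -0.3149348481096723 0.3147020006227568 cov [1.3  1.3  1.3  1.3  1.09 1.2  0.67 0.   0.   0.32 0.13 0.   0.   0.13
 0.   0.  ]
edge row 246.25842696629215 tip z 0.07718563578069877
s4 line offset -0.3475626154506841 0.3603623458727676 cov [1.3  1.3  1.3  1.3  1.06 1.2  0.94 0.95 0.82 0.56 0.09 0.   0.   0.11
 0.   0.06]
edge row 249.13368983957218 tip z 0.06701877374541779
```

servo_tool(
  series=[
    {"dr": [0, 0, 0], "linear": [-0.0088, 0, 0.0175], "gripper": 0},
    {"dr": [0, 0, 0], "linear": [-0.0065, 0, 0.018], "gripper": 0},
    {"dr": [0, 0, 0], "linear": [-0.0047, 0, 0.0182], "gripper": 0},
    {"dr": [0, 0, 0], "linear": [0, 0, 0], "gripper": 0},
    {"dr": [0, 0, 0], "linear": [0, 0, 0], "gripper": 0},
    {"dr": [0, 0, 0], "linear": [0, 0, 0], "gripper": 0},
  ],
)

```text
time: 15.73
tcp_pos: [0.4611, -0.2246, 0.2292]
eef_rot: [[0.998, -0.063, 0.002], [-0.063, -0.998, -0.001], [0.002, 0.001, -1.0]]
ft_force: [-1.3, 2.3, 7.3]
width: 0.0269
grip_force: 25.0
```

```bash
python3 look.py s5; python3 tip.py s5
```

```text
15.7333 [ 0.4611 -0.2246  0.2292] 0.026868583933032472 25.00117063522339 [-1.3168  2.2802  7.3489]
rel [-0.1015  0.      0.0272] radius 0.10509442867460297 travel mm 16.300526559676786
R-B
 [[53 24 16 21 18 16 16]
 [84 46 20 19 19 20 45]
 [82 74 34 17 21 44 77]
 [79 84 45 17 41 78 80]
 [60 69 29 11 39 77 79]
 [58 62 23 13 51 76 79]
 [61 63 25 15 39 55 59]
 [59 60 29 14 35 56 58]
 [47 49 26 18 42 57 59]
 [65 50 20 14 47 58 57]
 [65 59 24 18 33 46 55]
 [62 65 58 44 62 63 55]
 [58 61 63 62 64 66 63]
 [62 62 59 60 60 63 62]
 [61 62 62 62 62 60 59]
 [61 59 60 58 63 60 63]
 [75 68 60 58 60 58 64]
 [87 85 73 65 63 63 62]]
diff
 [[ 63 195 152  87  73 129 201]
 [ 27 133 168  51  76 197 107]
 [  5  45  47 119  99 111  11]
 [  3   5  42 117  60  16   7]
 [ 11   6  24   3  70  24   3]
 [ 13   6  11  41   7   4  16]
 [  9   4  60  54  80  19   4]
 [ 11   5  40  59  33  19   4]
 [  1  51  65  58  73   6  12]
 [  7  39  62 109  22   3   4]
 [  3  16  45  46  11   9   2]
 [ 14  11  69  26  16   3  15]
 [  4   7   5   4   6  22   4]
 [  3   3   8  15   1   8   6]
 [ 14   5   6  12   3  11   7]
 [ 11   2  15  11   2  18  15]
 [ 16   4   4   6  15   8   7]
 [  3  11  13  13  15  10   5]]
s5 line offset -0.3791620661817774 0.3770276359747141 cov [0.27 0.89 1.3  1.3  1.3  1.2  1.01 0.98 0.74 0.92 0.95 0.2  0.   0.08
 0.   0.01]
edge row 250.59797297297297 tip z 0.061758164857055216
```

servo_tool(
  series=[
    {"dr": [0, 0, 0], "linear": [-0.001, 0, 0.0045], "gripper": 0},
    {"dr": [0, 0, 0], "linear": [0, 0, 0], "gripper": 0},
    {"dr": [0, 0, 0], "linear": [0, 0, 0], "gripper": 0},
    {"dr": [0, 0, 0], "linear": [0, 0, 0], "gripper": 0},
  ],
)

```text
time: 16.12
tcp_pos: [0.4606, -0.2246, 0.2276]
eef_rot: [[0.998, -0.063, 0.002], [-0.063, -0.998, -0.001], [0.002, 0.001, -1.0]]
ft_force: [-1.5, 2.1, 7.5]
width: 0.0266
grip_force: 25.0
```

```bash
python3 look.py s6 | head -2; python3 tip.py s6; python3 -c "
import cv2
cv2.imwrite('pics/s6c.png',cv2.resize(cv2.imread('pics/s6.png')[205:265,350:430],(800,600),interpolation=cv2.INTER_CUBIC))"
```

```text
16.1167 [ 0.4606 -0.2246  0.2276] 0.02659948387053193 25.00124841928482 [-1.5481  2.0841  7.522 ]
rel [-0.102   0.      0.0256] radius 0.10511915403549298 travel mm 16.787191872196985
s6 line offset -0.4263108315310262 0.3294265908832492 cov [0.14 0.75 1.3  1.3  1.3  1.22 0.92 0.92 0.87 0.92 0.94 0.42 0.   0.
 0.   0.  ]
edge row 250.85294117647058 tip z 0.06069316717639888
```

View pics/s6c.png

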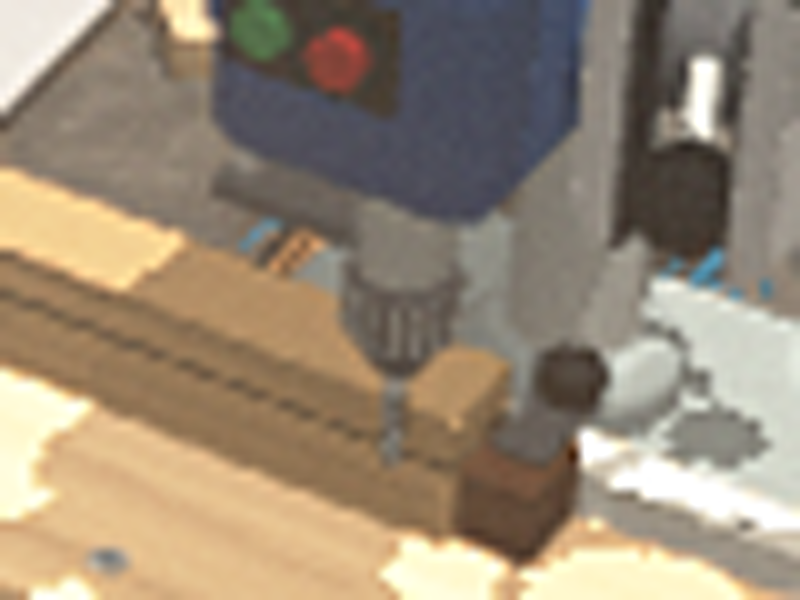

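The block is still home, with the line end at (450,466) in the crop. The bit tip at (390,462) works out to about 60.5 mm against the 60 mm line, and the handle is held. Handing in.

```bash
python3 -c "
from cell import arm
print(arm.finish_job())"
```

```text
the job is handed in; nothing more can be done
None
```

I handed the job in with the block home against the fence and end stop, and the handle held so that the bit tip measures within about 1 mm of the pencil line; no verdict came back.

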